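Close the sample dishes in the fume hood with their own lids

ROBOT

A 6-joint arm with a two-finger parallel gripper is mounted at the origin on the work surface. World frame = base frame: x ahead of the robot, y to its left, z up, the work surface at z = 0. Lengths are in m, angles in rad, forces in N, time in s.
With the tool pointing down it reaches from about 0.35 to 0.975 m from the base axis. Payload 4.9 kg.
Tool frame: the origin (TCP) lies at the very end of the fingers, on their centre line; the grasp point (between the pads) lies 19 mm behind it; z points along the fingers, y is the line along which they close (so a half turn about z gives the same grasp; the last joint's range is limited). The gripper opens to 85 mm and grips with 20 to 120 N. Pads are 22 mm wide; open, the fingers measure 114 mm over their backs; the gripper's body (76 mm by 85 mm) begins 54 mm behind the grasp point. The pads swing forward as they close: fully open they stand 13 mm farther back than shut.
Start: joints at [-1.389, 0.053, 1.613, -0, 1.476, -0.119], TCP at [0.185, -0.597, 0.231] pointing down, gripper open.
Joint ranges: [-3.01, 3.01], [-1.01, 2.22], [0.06, 2.58], [-1.02, 4.17], [0.09, 2.62], [-3.14, 3.14]. Speed limits (rad/s): [2.57, 2.57, 3.14, 3.14, 3.14, 3.14].

INTERFACE

Orientations are given as a unit quaternion [w, x, y, z].
In Python, from plant import monitor, vision, manip gives the robot as it stands. The module is installed in compiled form; this text tells all that it offers.
- The arm moves only by the tool arm_command, never from a script. Its argument "rows" is a list of rows, each a list of 3 entries, a list of its own where there are three numbers: the finger opening in mm, from 0 to 85.4, then the shift along the world's x, y, z in units of 30 cm (1.0 is 30 cm), then the turn, a rotation vector about the world's x, y, z in units of pi/2 rad (1.0 is pi/2 rad). In form: [[claw, [x, y, z], [wx, wy, wz]], ...]. A call has 1 to 12 rows; each row is the pose to reach, as a shift and turn from the pose commanded when the call began; what a row does not reach only later rows make up. A row lasts 1/12 s, in which the tool goes at most 41.7 mm and 7.16 degrees, less where a joint would pass 70% of its speed; a pose out of reach is approached as far as the arm can. A call with a number of a shift or a turn outside -1 to 1 is refused whole. A call with a gripper value outside its range is refused whole. The fingers move at their own pace and stop on an object; the grip force is fixed at half the most. Time passes only in rows, so rows that repeat a pose let the fingers close. It gives the time, the measured TCP pose, the force, the opening and the grip force at its end, in the units of the state.
- monitor.state(): the state, without advancing time (a new reading comes with each control period).
- vision.grab_frame(name): name is "side" or "top" or "wrist"; returns a dict with "color" (420x560x3 uint8, red, green, blue), "z_map" (420x560 float32, m along the optical axis (not along the pixel's ray), 0 where there is no reading), "mtx" (3x3 intrinsics, pixels), "R" (3x3) and "t" (3): a world point X has camera coordinates R X + t. Camera axes: x right, y down, z forward; pixel columns grow to the right and rows downward; lengths in m; the calibration is good to about 2 mm. A picture is of the moment at which its call begins.
- manip.job_done(): hands the job in; it is judged then, once.
The state is a dict: "time": time; "joint_pos": joint angles; "joint_vel": joint speeds; "joint_efforts": joint torques, N m; "tool_pos": TCP position; "tool_rot": TCP orientation; "contact_force": force on the tool from outside, world axes, zero at the start; "ft_torque": the same for the moment, N m; "gripper_width": opening from 0.0 (shut) to 1.0 (fully open); "grasp_force": force on a finger pad.
Only numpy, scipy, OpenCV 4.12 (cv2) and the standard library are available. Lean on these libraries where they do the work, as an engineer would, in place of code of your own. Each camera call takes 0.05 s, during which the arm holds its last target. There are 200 camera calls.

TASK

Two open steel dishes, one round and one rectangular, stand among four loose lids. Find for each dish the lid that fits it, set it on and press it down slowly and gently until it snaps past both spring catches and lies flush on the rim. Leave the two odd lids and all the other things where they are.

Things in the scene. Friction and masses are not known exactly. Their poses are not given: they have to be found in the camera images.
- dish_round: Round open steel dish, 50 mm high, outside diameter 96 mm, inside 88 mm; held fast by a suction foot; origin at the centre of its underside, z up. A sprung roller catch stands outside the rim at each end of its x axis
- dish_round_rim (a point): Centre of the rim, 50 mm above the dish's origin. Catch rollers are 16 mm thick, 40 mm wide, axis 10 mm above the rim, reach 3 mm over the lid's edge; leaves stand 63 mm out. A lid merely laid on rests on them 16 mm too high; pressed (10 to 20 N in all) it snaps past and its plate lies flush on the rim: lid origin 26 mm above the dish's.
- dish_rect: Rectangular open steel dish, 50 mm high, outside 116 mm (x) by 76 mm (y), inside 108 by 68 mm; held fast by a suction foot; origin at the centre of its underside, z up. A sprung roller catch stands outside the rim at each end of its x axis
- dish_rect_rim (a point): Centre of the rim, 50 mm above the dish's origin. Catch rollers are 16 mm thick, 40 mm wide, axis 10 mm above the rim, reach 3 mm over the lid's edge; leaves stand 73 mm out. A lid merely laid on rests on them 16 mm too high; pressed (10 to 20 N in all) it snaps past and its plate lies flush on the rim: lid origin 26 mm above the dish's.
- lid_round: Larger round lid, fits the round dish at any yaw: plate diameter 104 mm, plug 82 mm; plain aluminium, about 160 g, upright; origin at the centre of its underside, z up. Plug 24 mm deep, narrowing at the foot, under a 5 mm plate (24 to 29 mm above the origin); on top a black bar handle
- lid_round_grip (a point): Centre of this lid's bar handle, 52 mm above the lid's origin. The bar is 64 mm long (x), 16 mm wide (y), 14 mm high, on an end post at each end; 16 mm free space between bar and plate.
- lid_rect: Larger rectangular lid, fits the rectangular dish either way round: plate 124 mm (x) by 84 mm (y), plug 104 by 64 mm; plain aluminium, about 160 g, upright; origin at the centre of its underside, z up. Plug 24 mm deep, narrowing at the foot, under a 5 mm plate (24 to 29 mm above the origin); on top a black bar handle
- lid_rect_grip (a point): Centre of this lid's bar handle, 52 mm above the lid's origin. The bar is 64 mm long (x), 16 mm wide (y), 14 mm high, on an end post at each end; 16 mm free space between bar and plate.
- lid_odd_round: Odd smaller round lid, plate diameter 82 mm, fits neither dish; leave it. Same handle and heights.
- lid_odd_rect: Odd smaller rectangular lid, plate 96 by 66 mm, fits neither dish; leave it. Same handle and heights.
- beaker: Glass beaker, diameter 66, height 85 mm, bystander; origin under its centre.
- amber_jar: Amber glass jar, diameter 60, height 85 mm, bystander; origin under its centre.
- white_jar: White plastic jar with a red cap, diameter 60, height 90 mm, bystander; origin under its centre.
- stopper: Rubber stopper, diameter 32, height 30 mm, bystander between the lids; origin under its centre.
- weight: Brass weight, diameter 40, height 50 mm, bystander; origin under its centre.
- spatula: Steel spatula 160 mm long lying flat, bystander near the robot on its right; origin at the middle of its underside.
Things that resemble listed ones, but are neither listed nor needed, are in the scene too. Leave any blue or turquoise look-alike of the lid_rect alone.

How it is judged:
At the end, for the whole second after the job is handed in: Each fitting lid is flush on its own dish: origin 21 to 29 mm above the dish's, within 5 mm of its centre, level to 0.05 rad, at rest; the rectangular one within 0.1 rad of the dish's x axis, either way round. Odd lids, beaker, jars, stopper, weight and spatula within 30 mm of their start (z of lid_round in the frame of dish_round between 0.021 and 0.029 m and horizontal distance between lid_round and dish_round below 0.005 m and angle between each of lid_round, lid_rect's own z axis and vertical below 0.05 rad and linear speed of each of lid_round, lid_rect below 0.02 m/s and z of lid_rect in the frame of dish_rect between 0.021 and 0.029 m and horizontal distance between lid_rect and dish_rect below 0.005 m and angle between the x axis of lid_rect and the x axis of dish_rect, either way round below 0.1 rad and distance of each of lid_odd_round, lid_odd_rect, beaker, amber_jar, white_jar, stopper, weight, spatula from where it was at the start of the episode below 0.03 m); the robot touches nothing.
It fails at once if The round lid is pressed onto its dish with more than 120 N (the snap at a slow press gives 50 to 70 N) (contact force between lid_round and dish_round above 120 N).
It fails at once if The rectangular lid is pressed onto its dish with more than 120 N (the snap at a slow press gives 50 to 70 N) (contact force between lid_rect and dish_rect above 120 N).
It fails at once if The beaker or a jar is knocked over (angle between any of beaker, amber_jar, white_jar's own z axis and vertical above 0.6 rad).
It also fails if it takes over 54 s, if anything falls off the work surface, if the arm or the gripper's body presses on something with over 40 N, if the wrist force passes 120 N, or if a joint passes its speed limit or range.

## Working session

There is one attempt and no reset: what is moved stays moved. The work goes in short steps, Python scripts to look and compute and a tool call to move; the robot and the scene stay as the last step left them, time stands still between calls to the robot, and variables do not carry over. Pictures are saved under pics/ and viewed, at most 10 in all, crops included, and the job is handed in when it is done.

Besides the shell and the picture viewer there is one more tool, called after "Request:" as name([rows], argument=value, ...), one row to a line, values as JSON. arm_command: Moves the arm, as the interface text tells. Shifts and turns lie within -1 to 1; 1 stands for 30 cm of shift or pi/2 rad of turn. Its arguments: {"type":"object","properties":{"rows":{"type":"array"}},"required":["rows"]}

```bash
mkdir -p pics; cat > h.py <<'E'
import numpy as np, cv2, pickle
from plant import monitor, vision, manip
def grab(n, tag):
    f=vision.grab_frame(n); pickle.dump(f,open(f'pics/{tag}.pkl','wb'))
    cv2.imwrite(f'pics/{tag}.png',f['color'][...,::-1]); return f
def load(tag): return pickle.load(open(f'pics/{tag}.pkl','rb'))
def plane(f,uv,z):
    uv=np.atleast_2d(np.asarray(uv,float)); d=np.c_[uv,np.ones(len(uv))]@np.linalg.inv(f['mtx']).T@f['R']
    c=-f['R'].T@f['t']; return c+d*((z-c[2])/d[:,2])[:,None]
def cloud(f):
    h,w=f['z_map'].shape; u,v=np.meshgrid(np.arange(w),np.arange(h))
    p=np.stack([u,v,np.ones_like(u)],-1)@np.linalg.inv(f['mtx']).T*f['z_map'][...,None]
    return (p-f['t'])@f['R']
def proj(f,X):
    c=f['R']@np.asarray(X)+f['t']; p=f['mtx']@c; return p[:2]/p[2]
E
python3 - <<'E'
from h import *
a=grab('top','top0');b=grab('side','side0')
for f in(a,b): print(-f['R'].T@f['t'], f['R'][2])
s=monitor.state();print(s['time'],s['tool_pos'],s['tool_rot'],s['contact_force'])
E
```

```text
[ 0.36549991 -0.06624412  0.97744915] [ 0.17877149 -0.01216231 -0.98381545]
[0.35110828 0.69088186 0.74913765] [ 0.19998102 -0.72573214 -0.6582708 ]
0.1 [ 0.18506764 -0.59637275  0.23017431] [-9.36649365e-04  9.88712883e-01  1.49819748e-01 -3.26550781e-05] [ 0.31152091  0.49027599 -0.7414208 ]
```

View pics/top0.png

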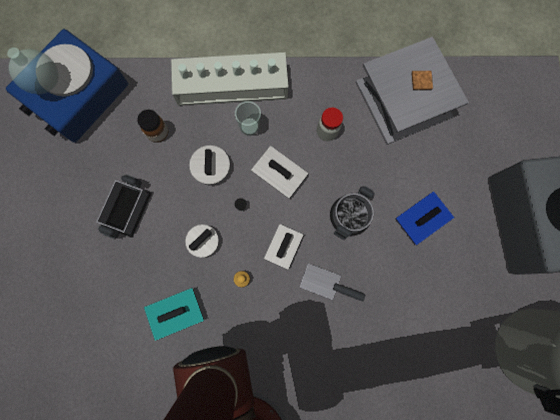

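View pics/side0.png

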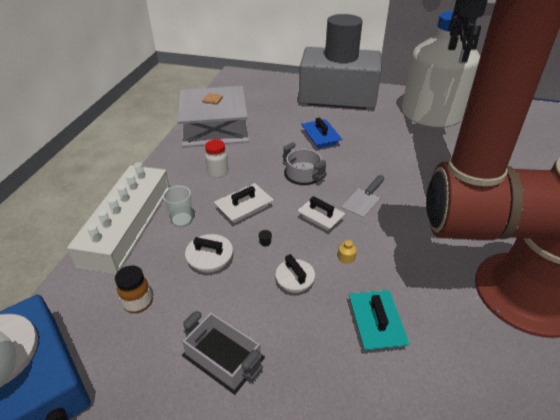

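Top view shows six lid-like things: the large round lid at (210,165), the small round at (202,241), the larger rectangular plain lid at (280,171), the small one at (284,246), and blue (425,217) and turquoise (174,314) look-alikes to leave alone. The round dish is at (353,213) and the rectangular dish at (125,207). By size and colour, lid_round should be (210,165) and lid_rect (280,171). I'll measure them and check in a crop.

```bash
cat > meas.py <<'E'
from h import *
def comps(f,mask,amin=150):
    n,l,s,c=cv2.connectedComponentsWithStats(mask.astype(np.uint8)); return [(l==i,c[i]) for i in range(1,n) if s[i,4]>amin]
E
python3 - <<'E'
from meas import *
for tag in('top0','side0'):
    f=load(tag); hsv=cv2.cvtColor(f['color'],cv2.COLOR_RGB2HSV); P=cloud(f)
    m=(hsv[...,2]>150)&(hsv[...,1]<50)
    print(tag)
    for mk,c in comps(f,m):
        if tag=='top0' and not(150<c[0]<320 and 130<c[1]<280): continue
        if tag=='side0' and not(170<c[0]<360 and 180<c[1]<300): continue
        cn=max(cv2.findContours(mk.astype(np.uint8),0,2)[0],key=cv2.contourArea)
        z=np.median(P[mk][:,2])
        w=plane(f,cn[:,0],0.029)[:,:2]
        r=cv2.minAreaRect((w*1000).astype(np.float32)); hull=cv2.convexHull(cn)
        x,y,ww,hh=cv2.boundingRect(hull); hm=np.zeros_like(m,np.uint8); cv2.fillPoly(hm,[hull],1)
        hp=P[(hm>0)&(hsv[...,2]<70)]; hp=hp[(hp[:,2]>0.045)]
        print(c.round(),'plate z',z.round(4),'rect',np.round(r[0],1),np.round(r[1],1),round(r[2],1), 'handle',hp.mean(0).round(4) if len(hp) else None, np.percentile(hp[:,2],90).round(4) if len(hp) else None,
          np.round(cv2.minAreaRect((hp[:,:2]*1000).astype(np.float32)),1) if 0 else [np.round(q,1) for q in cv2.minAreaRect((hp[:,:2]*1000).astype(np.float32))] if len(hp)>5 else None)
f=load('top0')
c=f['color'][110:290,80:470,::-1]; cv2.imwrite('pics/crop0.png',cv2.resize(c,(780,360),interpolation=cv2.INTER_CUBIC))
# dishes: depth based points above 0.04
for tag,boxes in(('top0',{'round':(320,175,385,245),'rect':(90,168,160,245)}),('side0',{'round':(275,135,335,190),'rect':(175,305,270,390)})):
    f=load(tag);P=cloud(f)
    for k,(a,b,c_,d) in boxes.items():
        Q=P[b:d,a:c_].reshape(-1,3)
        hi=Q[(Q[:,2]>0.056)&(Q[:,2]<0.1)]; lo=Q[(Q[:,2]>0.044)&(Q[:,2]<0.054)]
        print(tag,k,'rim',len(lo),lo[:,2].mean().round(4),[np.round(q,1) for q in cv2.minAreaRect((lo[:,:2]*1000).astype(np.float32))],
         'roll',len(hi),np.percentile(hi[:,2],95).round(4))
        # cluster rollers
        t,lab,cc=cv2.kmeans(hi[:,:2].astype(np.float32),2,None,(3,50,1e-5),5,0)
        print('   rollers',cc.round(4).tolist(),'mid',cc.mean(0).round(4),'ang',np.degrees(np.arctan2(*(cc[1]-cc[0])[::-1])).round(1))
E
```

```text
top0
[209. 165.] plate z 0.0289 rect [673.7  83.6] [100.8  99.6] 44.5 handle [0.669  0.0815 0.063 ] 0.0606 [array([529.9,  22.3]), array([372. ,  33.4]), np.float64(23.2)]
[279. 172.] plate z 0.0289 rect [652.9 -97.1] [122.1  82.5] 52.2 handle [ 0.6507 -0.0974  0.0579] 0.0608 [array([651.5, -98. ]), array([63. , 15.8]), np.float64(52.6)]
[201. 241.] plate z 0.0289 rect [474.7  99.9] [79.1 78.3] 45.2 handle [0.4742 0.0974 0.0584] 0.0613 [array([474.3,  98. ]), array([16.5, 62.5]), np.float64(45.8)]
[283. 247.] plate z 0.0289 rect [ 458.9 -104.8] [64.9 95.2] 65.2 handle [ 0.4587 -0.1055  0.0586] 0.0608 [array([ 458.8, -105.6]), array([15.7, 61.4]), np.float64(65.1)]
side0
[243. 203.] plate z 0.0299 rect [ 654.2 -100.6] [124.7  86.5] 52.2 handle [ 0.6485 -0.0832  0.0654] 0.0611 [array([517.5, 293.4]), array([ 54.2, 860.1]), np.float64(19.1)]
[321. 215.] plate z 0.0301 rect [ 460.7 -107.5] [68. 98.] 65.6 handle [ 0.4519 -0.0818  0.0677] 0.0607 [array([393. , 285.9]), array([ 54.5, 812.4]), np.float64(9.7)]
[181. 218.] plate z 0.0307 rect [777.5   0.8] [37.8 39.7] 23.5 handle None None No
[... 565 characters left out ...]
ect rim 318 0.0488 [array([560.2, 300.8]), array([ 78.1, 153.5]), np.float64(69.7)] roll 225 0.0695
   rollers [[0.6236000061035156, 0.27489998936653137], [0.4964999854564667, 0.3224000036716461]] mid [0.5601 0.2986] ang 159.5
side0 round rim 224 0.0486 [array([ 539.3, -275.7]), array([ 96.1, 116.8]), np.float64(24.2)] roll 150 0.0701
   rollers [[0.5891000032424927, -0.30720001459121704], [0.492000013589859, -0.24549999833106995]] mid [ 0.5405 -0.2763] ang 147.6
side0 rect rim 634 0.0494 [array([553.7, 304.3]), array([ 77.3, 137.5]), np.float64(68.9)] roll 441 0.07
   rollers [[0.6248000264167786, 0.27970001101493835], [0.49810001254081726, 0.3271999955177307]] mid [0.5614 0.3034] ang 159.5
```

View pics/crop0.png

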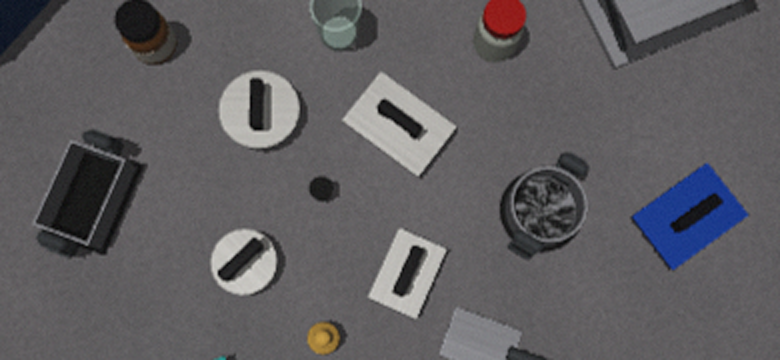

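The crop confirms it. lid_round is at crop (259,108), with a 104 mm plate and a vertical handle. lid_rect is at crop (400,122), with a 124x84 mm plate of plain aluminium. The smaller pair at (244,261) and (408,272) measure 80 mm and 97x66 mm, so those are the odd lids. I'll move over lid_rect now.

Request:
arm_command([
  [50,[0,0,0.13],[0,0,0]],
  [50,[0.1,0.1,0.25],[0,0,0]],
  [50,[0.78,0.83,0.25],[0,0,0.2]],
  [50,[0.78,0.83,0.25],[0,0,0.2]],
  [50,[0.78,0.83,0.25],[0,0,0.2]],
  [50,[0.78,0.83,0.25],[0,0,0.2]],
  [50,[0.78,0.83,0.25],[0,0,0.2]],
  [50,[0.78,0.83,0.25],[0,0,0.2]],
  [50,[0.78,0.83,0.25],[0,0,0.2]],
  [50,[0.78,0.83,0.25],[0,0,0.2]],
  [50,[0.78,0.83,0.25],[0,0,0.2]],
])

```text
time: 1.02
tool_pos: [0.4213, -0.3448, 0.3061]
tool_rot: [-0.0, 0.952, 0.305, 0.0]
contact_force: [-0.3, -0.8, 0.3]
gripper_width: 0.586
grasp_force: 0.0
```

Request:
arm_command([
  [50,[0.78,0.83,-0.15],[0,0,0.19]],
  [50,[0.78,0.83,-0.15],[0,0,0.19]],
  [50,[0.78,0.83,-0.15],[0,0,0.19]],
  [50,[0.78,0.83,-0.15],[0,0,0.19]],
  [50,[0.78,0.83,-0.15],[0,0,0.19]],
  [50,[0.78,0.83,-0.15],[0,0,0.19]],
  [50,[0.78,0.83,-0.15],[0,0,0.19]],
  [50,[0.78,0.83,-0.15],[0,0,0.19]],
  [50,[0.78,0.83,-0.15],[0,0,0.19]],
  [50,[0.78,0.83,-0.15],[0,0,0.19]],
  [50,[0.78,0.83,-0.15],[0,0,0.19]],
])

```text
time: 1.93
tool_pos: [0.6527, -0.0997, 0.2604]
tool_rot: [-0.0, 0.897, 0.441, -0.001]
contact_force: [0.2, -0.5, -0.2]
gripper_width: 0.585
grasp_force: 0.0
```

```bash
python3 - <<'E'
from h import *
f=grab('wrist','w1'); s=monitor.state()
print(s['time'],s['tool_pos'],s['tool_rot'],s['joint_pos'],s['contact_force'])
print(-f['R'].T@f['t'],f['R'][2])
E
```

```text
1.9833 [ 0.65252989 -0.10028301  0.26102519] [ 4.22786419e-05  8.97738977e-01  4.40527373e-01 -6.00882521e-04] [-2.64755016e-01  1.19537239e-01  1.49261209e+00 -8.57496878e-04
  1.53029027e+00  3.93704151e-01] [ 0.0297843  -0.03990401 -0.30019474]
[ 0.70384608 -0.03509562  0.40330971] [-0.19872353 -0.25447854 -0.94644051]
```

View pics/w1.png

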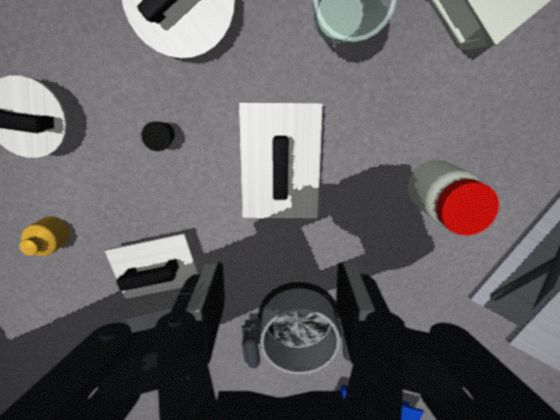

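The wrist view shows lid_rect at (281,160), its bar at (281,167), upright between the finger lines at about (200,300) and (350,300). I'll measure it precisely.

```bash
cat >> meas.py <<'E'
def rect_lid(f,seed,vmin=120):
    hsv=cv2.cvtColor(f['color'],cv2.COLOR_RGB2HSV); P=cloud(f); g=f['color'].min(-1)
    for mk,c in comps(f,(hsv[...,2]>vmin)&(hsv[...,1]<60)):
        cn=max(cv2.findContours(mk.astype(np.uint8),0,2)[0],key=cv2.contourArea)
        if cv2.pointPolygonTest(cv2.convexHull(cn),tuple(map(float,seed)),False)>0:
            z=np.median(P[mk][:,2]); r=cv2.minAreaRect((plane(f,cn[:,0]+0.,z)[:,:2]*1000).astype(np.float32))
            hm=np.zeros(g.shape,np.uint8); cv2.fillPoly(hm,[cv2.convexHull(cn)],1)
            h=P[(hm>0)&(P[...,2]>z+.02)&(P[...,2]<.3)]
            if len(h)<5: return z,r,None
            t=h[h[:,2]>np.percentile(h[:,2],80)-.003]
            return z,r,[np.median(t[:,2])]+[np.round(q,1) for q in cv2.minAreaRect((t[:,:2]*1000).astype(np.float32))]
E
python3 - <<'E'
from meas import *
f=load('w1'); print(rect_lid(f,(281,120))); print(proj(f,[.6525,-.1003,.261]))
E
```

```text
(np.float64(0.000653262726280709), ((642.9354248046875, -153.41091918945312), (451.7061462402344, 772.2159423828125), 48.06830978393555), [np.float64(0.09112003333527022), array([ 776.1, -224.9]), array([191.5, 427.3]), np.float64(20.3)])
[278.75166785 276.83667448]
```

```bash
cat > meas.py <<'E'
from h import *
def at(f,uv,lo,hi,smax=255,vmin=0):
    "blob of points with lo<z<hi around a pixel -> height, minAreaRect in mm, points"
    P=cloud(f); hsv=cv2.cvtColor(f['color'],cv2.COLOR_RGB2HSV)
    m=((P[...,2]>lo)&(P[...,2]<hi)&(hsv[...,1]<=smax)&(hsv[...,2]>=vmin)&(f['z_map']>0)).astype(np.uint8)
    n,l,s,c=cv2.connectedComponentsWithStats(m)
    i=l[int(uv[1]),int(uv[0])]; assert i>0; k=l==i; z=np.median(P[k][:,2])
    cn=max(cv2.findContours(k.astype(np.uint8),0,1)[0],key=cv2.contourArea)
    return z,cn[:,0],[np.round(q,1) for q in cv2.minAreaRect((plane(f,cn[:,0],z)[:,:2]*1000).astype(np.float32))]
E
python3 - <<'E'
from meas import *
f=load('w1')
for uv in((255,140),(170,40)):
    z,c,r=at(f,uv,.022,.034); print(z,r)
for uv in((281,167),(165,3)):
    z,c,r=at(f,uv,.054,.066); print(z,r)
E
```

```text
0.029357577604043502 [array([653.4, -98.5]), array([123.1,  83.8]), np.float64(52.0)]
0.02949129154674346 [array([657.2,  60.9]), array([ 48.8, 102.9]), np.float64(52.3)]
0.05909790090302342 [array([653.8, -98.1]), array([62.2, 15.1]), np.float64(52.4)]
0.05910189893132205 [array([656.7,  81.4]), array([28.6, 17.2]), np.float64(0.8)]
```

Request:
arm_command([
  [50,[0.003,0.005,-0.13],[0,0,0]],
  [50,[0.003,0.005,-0.26],[0,0,0]],
  [50,[0.003,0.005,-0.38],[0,0,0]],
  [50,[0.003,0.005,-0.5],[0,0,0]],
  [50,[0.003,0.005,-0.6],[0,0,0]],
  [50,[0.003,0.005,-0.7],[0,0,0]],
  [50,[0.003,0.005,-0.755],[0,0,0]],
  [50,[0.003,0.005,-0.755],[0,0,0]],
  [0,[0.003,0.005,-0.755],[0,0,0]],
  [0,[0.003,0.005,-0.755],[0,0,0]],
  [0,[0.003,0.005,-0.755],[0,0,0]],
  [0,[0.003,0.005,-0.755],[0,0,0]],
])

```text
time: 2.98
tool_pos: [0.6556, -0.0985, 0.0378]
tool_rot: [0.002, 0.898, 0.441, 0.001]
contact_force: [-1.9, -1.3, 3.0]
gripper_width: 0.174
grasp_force: 60.2
```

Request:
arm_command([
  [0,[0,0,0],[0,0,0]],
  [0,[0,0,0],[0,0,0]],
  [0,[0,0,0],[0,0,0]],
])

```text
time: 3.23
tool_pos: [0.6556, -0.0985, 0.0378]
tool_rot: [0.002, 0.897, 0.441, 0.001]
contact_force: [-3.2, -1.6, 6.1]
gripper_width: 0.172
grasp_force: 60.5
```

Request:
arm_command([
  [0,[0,0,0.05],[0,0,0]],
  [0,[0,0,0.12],[0,0,0]],
  [0,[0,0,0.25],[0,0,0]],
  [0,[0,0,0.38],[0,0,0]],
  [0,[-0.05,0.1,0.5],[0,0,0]],
  [0,[-0.1,0.2,0.6],[0,0,0]],
  [0,[-0.15,0.3,0.7],[0,0,0]],
])

```text
time: 3.82
tool_pos: [0.6133, -0.016, 0.2382]
tool_rot: [0.0, 0.898, 0.441, 0.001]
contact_force: [0.4, 0.8, -1.9]
gripper_width: 0.169
grasp_force: 59.4
```

Request:
arm_command([
  [0,[-0.05,0.1,0.1],[0,0,0]],
  [0,[-0.1,0.2,0.2],[0,0,0]],
  [0,[-0.15,0.3,0.3],[0,0,0]],
  [0,[-0.2,0.4,0.37],[0,0,0]],
  [0,[-0.25,0.52,0.37],[0,0,0]],
  [0,[-0.3,0.65,0.37],[0,0,0]],
  [0,[-0.35,0.79,0.37],[0,0,0]],
  [0,[-0.35,0.79,0.37],[0,0,0]],
  [0,[-0.35,0.79,0.37],[0,0,0]],
])

```text
time: 4.57
tool_pos: [0.5073, 0.2226, 0.3472]
tool_rot: [-0.0, 0.896, 0.443, 0.0]
contact_force: [0.3, -0.3, -2.1]
gripper_width: 0.171
grasp_force: 59.5
```

```bash
python3 - <<'E'
from h import *
f=grab('wrist','w2'); s=monitor.state()
print(s['time'],s['tool_pos'],s['tool_rot'],s['contact_force'],s['gripper_width'])
print(-f['R'].T@f['t'],proj(f,[.561,.301,.05]))
E
```

```text
4.6167 [0.50807624 0.2209669  0.34688769] [2.54324610e-04 8.96907484e-01 4.42218097e-01 2.34944084e-04] [ 0.58849762 -0.55245789 -2.06495517] 0.1718457559505413
[0.55768808 0.28717654 0.49030838] [275.22321135  71.45694252]
```

View pics/w2.png

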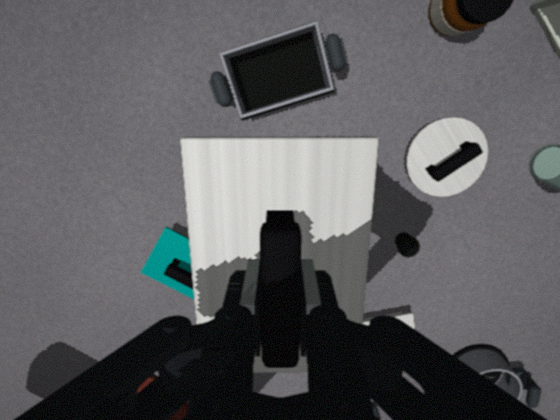

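The wrist view shows the lid held level and square, with its front edge at row 139 from (181,139) to (378,139). The dish is clear at (277,72), with rollers at (221,89) and (337,52).

```bash
cat >> meas.py <<'E'
def rim(f,box,lo=.042,hi=.057):
    P=cloud(f); a,b,c,d=box; Q=np.full(P.shape,0.); Q[b:d,a:c]=P[b:d,a:c]
    m=((Q[...,2]>lo)&(Q[...,2]<hi)).astype(np.uint8); m=cv2.morphologyEx(m,cv2.MORPH_OPEN,np.ones((2,2),np.uint8)); return P,m
E
python3 - <<'E'
from meas import *
from scipy.spatial.transform import Rotation as Ro
f=load('w2'); s=monitor.state()
P=cloud(f); g=cv2.cvtColor(f['color'],cv2.COLOR_RGB2GRAY)
# inner opening: dark region inside dish -> cast on z=.05 ; outer bright rim
hsv=cv2.cvtColor(f['color'],cv2.COLOR_RGB2HSV)
A=P[15:125,205:350].reshape(-1,3); u,v=np.meshgrid(np.arange(205,350),np.arange(15,125))
px=np.c_[u.ravel(),v.ravel()]
r=A[(A[:,2]>.046)&(A[:,2]<.0545)]
print('rim n',len(r),np.median(r[:,2]),[np.round(q,1) for q in cv2.minAreaRect((r[:,:2]*1000).astype(np.float32))])
roll=A[(A[:,2]>.06)&(A[:,2]<.08)]
t,lab,cc=cv2.kmeans(roll[:,:2].astype(np.float32),2,None,(3,50,1e-5),5,0)
print('rollers',len(roll),np.percentile(roll[:,2],98),cc,cc.mean(0),np.degrees(np.arctan2(*(cc[1]-cc[0])[::-1])))
for th in(.060,.066):
  for k in(0,1): 
    q=A[(A[:,2]>th)&(A[:,2]<.08)]; q=q[np.linalg.norm(q[:,:2]-cc[k],axis=1)<.03]; print([np.round(x,1) for x in cv2.minAreaRect((q[:,:2]*1000).astype(np.float32))])
# bright rim by colour, outer contour on plane .05
br=((g>g[15:125,205:350].mean()+25)).astype(np.uint8); br[:15]=0;br[125:]=0;br[:,:205]=0;br[:,350:]=0
cs,_=cv2.findContours(br,0,1); c=max(cs,key=lambda c:cv2.contourArea(cv2.convexHull(c)))
print('colour rim',[np.round(q,1) for q in cv2.minAreaRect((plane(f,c[:,0],.05)[:,:2]*1000).astype(np.float32))])
# held lid plate in tool frame
R=Ro.from_quat(np.r_[s['tool_rot'][1:],s['tool_rot'][0]]).as_matrix()
T=(P-s['tool_pos'])@R
k=(f['z_map']>0)&(f['z_map']<.25)&(g>60); k[:130]=0; T2=T[k]; T2=T2[(T2[:,2]>-.02)&(T2[:,2]<.02)]
print('plate tool',np.percentile(T2,[0.5,50,99.5],axis=0).round(4).tolist())
for row in(145,160,180,200): 
    q=np.where(k[row,150:420])[0]+150; print(row,T[row,q[0]].round(4),T[row,q[-1]].round(4))
col=T[135:150,[200,240,280,320,360]]; 
for i in range(5): 
    j=np.where((col[:,i,2]>-.02)&(col[:,i,2]<.02))[0]; print(col[j[0],i].round(4))
b=T[(f['z_map']>0)&(g<50)]; b=b[(b[:,2]<-.015)&(b[:,2]>-.035)&(abs(b[:,0])<.05)&(abs(b[:,1])<.015)]; print('bar',len(b),np.percentile(b,[1,50,99],axis=0).round(4).tolist())
E
```

```text
rim n 1239 0.04992717089861772 [array([562.3, 300.2]), array([ 76. , 116.1]), np.float64(69.2)]
rollers 1113 0.06952640166809336 [[0.49947697 0.32405508]
 [0.625344   0.27650598]] [0.5624105 0.3002805] -20.695187
[array([498.4, 324.5]), array([39.4, 19.1]), np.float64(68.6)]
[array([626.4, 276. ]), array([39.1, 19.1]), np.float64(68.8)]
[array([500.1, 324. ]), array([36.9, 13. ]), np.float64(71.1)]
[array([624.6, 276.4]), array([35. , 12.3]), np.float64(69.5)]
colour rim [array([562.1, 299.4]), array([117.7, 173.6]), np.float64(52.6)]
plate tool [[-0.0606, -0.0428, -0.0142], [0.0317, -0.0027, 0.0081], [0.0611, 0.0401, 0.0101]]
145 [ 0.0579 -0.0434  0.0086] [0.058  0.0403 0.0092]
160 [ 0.0515 -0.043   0.0083] [0.0513 0.0407 0.0102]
180 [ 0.0429 -0.0431  0.0074] [0.0427 0.0403 0.0089]
200 [ 0.0336 -0.0431  0.0079] [0.0333 0.0403 0.0096]
[ 0.0613 -0.0347  0.0085]
[ 0.0611 -0.018   0.0097]
[ 0.0613 -0.001   0.0089]
[0.0612 0.016  0.0099]
[0.0613 0.0329 0.0096]
bar 5997 [[-0.0301, -0.0094, -0.0333], [0.0064, -0.0008, -0.0218], [0.0312, 0.014, -0.0163]]
```

Request:
arm_command([
  [0,[0.02,0.03,0],[0,0,-0.08]],
  [0,[0.04,0.06,0],[0,0,-0.155]],
  [0,[0.06,0.09,-0.05],[0,0,-0.23]],
  [0,[0.08,0.12,-0.1],[0,0,-0.305]],
  [0,[0.1,0.15,-0.15],[0,0,-0.38]],
  [0,[0.12,0.18,-0.2],[0,0,-0.455]],
  [0,[0.14,0.21,-0.25],[0,0,-0.53]],
  [0,[0.16,0.23,-0.3],[0,0,-0.605]],
  [0,[0.185,0.261,-0.37],[0,0,-0.68]],
  [0,[0.185,0.261,-0.45],[0,0,-0.75]],
  [0,[0.185,0.261,-0.55],[0,0,-0.813]],
  [0,[0.185,0.261,-0.65],[0,0,-0.813]],
])

```text
time: 5.62
tool_pos: [0.5657, 0.2967, 0.1508]
tool_rot: [-0.0, 0.983, -0.184, 0.001]
contact_force: [0.0, 0.2, -2.2]
gripper_width: 0.171
grasp_force: 59.5
```

Request:
arm_command([
  [0,[0,0,0],[0,0,0]],
  [0,[0,0,0],[0,0,0]],
])

```text
time: 5.78
tool_pos: [0.5636, 0.2964, 0.1491]
tool_rot: [0.001, 0.983, -0.182, -0.002]
contact_force: [0.3, 0.1, -0.5]
gripper_width: 0.171
grasp_force: 59.4
```

```bash
python3 - <<'E'
from h import *
s=monitor.state()
print(s['time'],s['tool_pos'],s['tool_rot'],np.degrees(2*np.arctan2(s['tool_rot'][2],s['tool_rot'][1])),s['contact_force'],s['gripper_width'])
for n in('top','side','wrist'): f=grab(n,n+'3')
a=cv2.imread('pics/top3.png')[150:270,60:200]; b=cv2.imread('pics/side3.png')[260:400,150:310]
cv2.imwrite('pics/m3.png',np.hstack([cv2.resize(a,(400,400*120//140)),cv2.resize(b,(392,343))[:342]]))
E
```

```text
5.7833 [0.5635558  0.29639455 0.14908102] [ 0.00149925  0.98336483 -0.18162233 -0.002165  ] -20.928614375235796 [ 0.32100438  0.12684568 -0.48136352] 0.1714451421720122
```

View pics/m3.png

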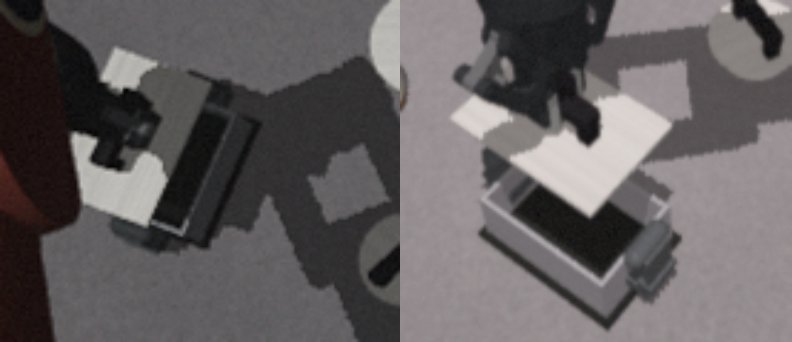

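The lid hovers level above the dish: side view corners at crop (670,123), (590,217) and (452,115), dish rim below it. I'll compare lid and rim in the same camera.

```bash
python3 - <<'E'
from meas import *
def hull(A,lo,hi,n=None):
    A=A.reshape(-1,3); A=A[(A[:,2]>lo)&(A[:,2]<hi)]
    # keep largest cluster: within .1 of median
    return np.median(A[:,2]).round(4),[np.round(q,1) for q in cv2.minAreaRect((A[:,:2]*1000).astype(np.float32))]
P=cloud(load('side3'))[260:400,150:310]; P0=cloud(load('side0'))[300:400,170:275]
f=load('side3'); br=f['color'].min(-1)[260:400,150:310]>90
print('side lid',hull(P[br],.133,.146)); print('side rim',hull(P0,.0455,.0545))
f=load('top3'); P=cloud(f)[150:270,60:200]; br=f['color'].min(-1)[150:270,60:200]>60
print('top lid',hull(P[br],.133,.146)); print('top rim',hull(cloud(load('top0'))[170:245,95:152],.0455,.0545))
f=load('wrist3'); P=cloud(f); br=f['color'].min(-1)>60
print('wrist lid',hull(P[br&(f['z_map']<.3)],.130,.146))
E
```

```text
side lid (np.float64(0.1445), [array([564.5, 298. ]), array([ 84.7, 124.9]), np.float64(69.0)])
side rim (np.float64(0.0502), [array([553.3, 304.4]), array([ 77.2, 136.7]), np.float64(69.1)])
top lid (np.float64(0.1403), [array([561.2, 296.9]), array([ 84.8, 124.9]), np.float64(70.2)])
top rim (np.float64(0.0493), [array([561.1, 300.6]), array([ 77.6, 152. ]), np.float64(69.2)])
wrist lid (np.float64(0.1452), [array([565.3, 297.7]), array([ 84.5, 124.9]), np.float64(69.2)])
```

Request:
arm_command([
  [0,[-0.001,0.01,-0.03],[0,0,0]],
  [0,[-0.001,0.01,-0.08],[0,0,0]],
  [0,[-0.001,0.01,-0.13],[0,0,0]],
  [0,[-0.001,0.01,-0.17],[0,0,0]],
  [0,[-0.001,0.01,-0.19],[0,0,0]],
  [0,[-0.001,0.01,-0.2],[0,0,0]],
  [0,[-0.001,0.01,-0.2],[0,0,0]],
])

```text
time: 6.52
tool_pos: [0.5631, 0.3011, 0.0896]
tool_rot: [0.001, 0.984, -0.181, -0.001]
contact_force: [0.7, 0.6, -1.9]
gripper_width: 0.17
grasp_force: 59.5
```

Request:
arm_command([
  [0,[0,0,-0.006],[0,0,0]],
  [0,[0,0,-0.012],[0,0,0]],
  [0,[0,0,-0.018],[0,0,0]],
  [0,[0,0,-0.024],[0,0,0]],
  [0,[0,0,-0.024],[0,0,0]],
])

```text
time: 6.93
tool_pos: [0.5639, 0.3014, 0.084]
tool_rot: [0.0, 0.984, -0.181, -0.0]
contact_force: [-0.3, 0.2, -1.1]
gripper_width: 0.17
grasp_force: 59.5
```

Request:
arm_command([
  [0,[-0.001,-0.003,0],[0,0,0]],
  [0,[-0.001,-0.005,-0.004],[0,0,0]],
  [0,[-0.001,-0.005,-0.008],[0,0,0]],
  [0,[-0.001,-0.005,-0.012],[0,0,0]],
  [0,[-0.001,-0.005,-0.016],[0,0,0]],
  [0,[-0.001,-0.005,-0.02],[0,0,0]],
  [0,[-0.001,-0.005,-0.02],[0,0,0]],
])

```text
time: 7.52
tool_pos: [0.5641, 0.3003, 0.0792]
tool_rot: [-0.0, 0.984, -0.181, 0.0]
contact_force: [-2.5, -0.0, 3.6]
gripper_width: 0.173
grasp_force: 60.3
```

Request:
arm_command([
  [0,[-0.002,0,-0.002],[0,0,0]],
  [0,[-0.003,0,-0.004],[0,0,0]],
  [0,[-0.003,0,-0.006],[0,0,0]],
  [0,[-0.003,0,-0.008],[0,0,0]],
  [0,[-0.003,0,-0.01],[0,0,0]],
  [0,[-0.003,0,-0.012],[0,0,0]],
  [0,[-0.003,0,-0.014],[0,0,0]],
  [0,[-0.003,0,-0.014],[0,0,0]],
])

```text
time: 8.18
tool_pos: [0.5648, 0.3009, 0.0773]
tool_rot: [-0.001, 0.984, -0.181, 0.002]
contact_force: [-3.0, 0.6, 10.3]
gripper_width: 0.176
grasp_force: 61.2
```

Request:
arm_command([
  [0,[-0.001,0,-0.002],[0,0,0]],
  [0,[-0.002,0,-0.004],[0,0,0]],
  [0,[-0.003,0,-0.006],[0,0,0]],
  [0,[-0.003,0,-0.008],[0,0,0]],
  [0,[-0.003,0,-0.01],[0,0,0]],
  [0,[-0.003,0,-0.012],[0,0,0]],
  [0,[-0.003,0,-0.014],[0,0,0]],
  [0,[-0.003,0,-0.016],[0,0,0]],
])

```text
time: 8.85
tool_pos: [0.5627, 0.2999, 0.0693]
tool_rot: [-0.0, 0.984, -0.181, 0.001]
contact_force: [2.3, 0.4, 0.8]
gripper_width: 0.167
grasp_force: 59.9
```

Request:
arm_command([
  [0,[0,0,-0.002],[0,0,0]],
  [0,[0,0,-0.004],[0,0,0]],
  [0,[0,0,-0.006],[0,0,0]],
  [0,[0,0,-0.008],[0,0,0]],
  [0,[0,0,-0.01],[0,0,0]],
  [0,[0,0,-0.012],[0,0,0]],
  [0,[0,0,-0.014],[0,0,0]],
  [0,[0,0,-0.014],[0,0,0]],
])

```text
time: 9.52
tool_pos: [0.5612, 0.2992, 0.0641]
tool_rot: [0.001, 0.984, -0.181, -0.001]
contact_force: [2.8, -3.6, -5.8]
gripper_width: 0.17
grasp_force: 59.0
```

Request:
arm_command([
  [0,[0,0,-0.002],[0,0,0]],
  [0,[0,0,-0.004],[0,0,0]],
  [0,[0,0,-0.006],[0,0,0]],
  [0,[0,0,-0.007],[0,0,0]],
])

```text
time: 9.85
tool_pos: [0.5619, 0.2995, 0.0637]
tool_rot: [0.001, 0.984, -0.181, -0.0]
contact_force: [1.4, -5.4, 1.1]
gripper_width: 0.174
grasp_force: 59.9
```

```bash
python3 - <<'E'
from meas import *
s=monitor.state(); print(s['time'],s['tool_pos'],s['contact_force'])
for n in('wrist','side'):
    f=grab(n,n+'4'); P=cloud(f); br=f['color'].min(-1)>60
    if n=='wrist': k=br&(f['z_map']<.3)
    else: k=br.copy();k[:260]=0;k[400:]=0;k[:,:150]=0;k[:,310:]=0
    A=P[k]; A=A[(A[:,2]>.048)&(A[:,2]<.063)]; print(n,np.median(A[:,2]),[np.round(q,1) for q in cv2.minAreaRect((A[:,:2]*1000).astype(np.float32))])
    C=np.c_[A[:,:2],np.ones(len(A))]; print('tilt',np.linalg.lstsq(C,A[:,2],rcond=None)[0])
E
```

```text
9.85 [0.561926   0.29952771 0.06371582] [ 1.35245036 -5.35250188  1.09506588]
wrist 0.0554732343132742 [array([569.1, 296.1]), array([ 84.3, 141.8]), np.float64(69.3)]
tilt [ 0.01003113 -0.00082446  0.04992178]
side 0.05627246393728934 [array([529.5, 213. ]), array([270.5, 158.6]), np.float64(69.3)]
tilt [-0.00183866  0.0043929   0.05596499]
```

Request:
arm_command([
  [40,[0,0,-0.005],[0,0,0]],
  [40,[0,0,0],[0,0,0]],
  [40,[0,0,0],[0,0,0]],
  [40,[0,0,0.05],[0,0,0]],
  [40,[0,0,0.15],[0,0,0]],
  [40,[0,0,0.28],[0,0,0]],
  [40,[0,0,0.4],[0,0,0]],
  [40,[0.05,-0.1,0.5],[0,0,0.05]],
  [40,[0.1,-0.2,0.55],[0,0,0.1]],
  [40,[0.15,-0.3,0.6],[0,0,0.15]],
  [40,[0.2,-0.4,0.63],[0,0,0.2]],
  [40,[0.25,-0.5,0.66],[0,0,0.24]],
])

```text
time: 10.95
tool_pos: [0.6376, 0.1492, 0.2643]
tool_rot: [-0.001, 1.0, 0.009, 0.002]
contact_force: [1.4, 0.4, -0.1]
gripper_width: 0.466
grasp_force: 0.0
```

Request:
arm_command([
  [40,[0.05,-0.09,0],[0,0,0]],
  [40,[0.12,-0.21,0],[0,0,0]],
  [40,[0.12,-0.21,0],[0,0,0]],
  [40,[0.12,-0.21,0],[0,0,0]],
])

```text
time: 11.28
tool_pos: [0.6735, 0.0855, 0.262]
tool_rot: [-0.0, 1.0, 0.005, 0.0]
contact_force: [0.5, 0.4, -0.1]
gripper_width: 0.469
grasp_force: 0.0
```

```bash
python3 - <<'E'
from meas import *
f=grab('wrist','w5'); g=grab('side','side5'); s=monitor.state()
print(s['time'],s['tool_pos'],np.degrees(2*np.arctan2(s['tool_rot'][2],s['tool_rot'][1])),s['contact_force'])
uv=proj(f,[.672,.115,.029]); print(uv)
z,c,r=at(f,uv,.022,.034); print(z,r)
q=plane(f,c,z)[:,:2]*1000; print(cv2.minEnclosingCircle(q.astype(np.float32)))
uv=proj(f,[.674,.082,.059]); z,c,r=at(f,uv,.054,.066); print(z,r)
# lid_rect from side
A=cloud(g)[260:400,150:310]; br=g['color'].min(-1)[260:400,150:310]>110; A=A[br]; A=A[(A[:,2]>.05)&(A[:,2]<.064)]
print('lid_rect',np.median(A[:,2]),[np.round(q,1) for q in cv2.minAreaRect((A[:,:2]*1000).astype(np.float32))])
E
```

```text
11.3833 [0.6726253  0.08765327 0.26166055] 0.7788941395186644 [ 0.25947337  1.95060296 -0.68383284]
[251.75802518 165.96028427]
0.029409840468003618 [array([674.4,  82.8]), array([103.4, 102.9]), np.float64(43.7)]
((674.4000244140625, 83.04696655273438), 52.08403396606445)
0.059183591756515185 [array([675.2,  82.8]), array([62.6, 15.8]), np.float64(0.3)]
lid_rect 0.05617267675550745 [array([528.9, 214.3]), array([269. , 124.4]), np.float64(69.2)]
```

Request:
arm_command([
  [40,[0.007,-0.015,-0.13],[0,0,0]],
  [40,[0.007,-0.015,-0.26],[0,0,0]],
  [40,[0.007,-0.015,-0.38],[0,0,0]],
  [40,[0.007,-0.015,-0.5],[0,0,0]],
  [40,[0.007,-0.015,-0.6],[0,0,0]],
  [40,[0.007,-0.015,-0.7],[0,0,0]],
  [40,[0.007,-0.015,-0.745],[0,0,0]],
  [40,[0.007,-0.015,-0.745],[0,0,0]],
])

```text
time: 12.05
tool_pos: [0.6713, 0.0839, 0.0329]
tool_rot: [-0.0, 1.0, 0.008, -0.004]
contact_force: [-0.4, -0.4, -0.7]
gripper_width: 0.468
grasp_force: 0.0
```

Request:
arm_command([
  [0,[0,0,0],[0,0,0]],
  [0,[0,0,0],[0,0,0]],
  [0,[0,0,0],[0,0,0]],
  [0,[0,0,0],[0,0,0]],
  [0,[0,0,0],[0,0,0]],
])

```text
time: 12.47
tool_pos: [0.677, 0.0828, 0.0405]
tool_rot: [-0.0, 1.0, 0.007, 0.002]
contact_force: [-1.3, 1.3, 6.6]
gripper_width: 0.173
grasp_force: 61.2
```

Request:
arm_command([
  [0,[0,0,0.05],[0,0,0]],
  [0,[0,0,0.12],[0,0,0]],
  [0,[0,0,0.25],[0,0,0]],
  [0,[0,0,0.38],[0,0,-0.05]],
  [0,[-0.06,-0.06,0.47],[0,0,-0.1]],
  [0,[-0.12,-0.14,0.55],[0,0,-0.15]],
  [0,[-0.18,-0.22,0.63],[0,0,-0.2]],
])

```text
time: 13.05
tool_pos: [0.6203, 0.016, 0.229]
tool_rot: [0.0, 0.989, -0.151, 0.001]
contact_force: [-0.7, -0.9, -0.7]
gripper_width: 0.17
grasp_force: 60.1
```

Request:
arm_command([
  [0,[-0.06,-0.08,0.07],[0,0,-0.05]],
  [0,[-0.12,-0.17,0.14],[0,0,-0.1]],
  [0,[-0.18,-0.26,0.21],[0,0,-0.15]],
  [0,[-0.24,-0.35,0.28],[0,0,-0.17]],
  [0,[-0.3,-0.44,0.35],[0,0,-0.17]],
  [0,[-0.36,-0.53,0.43],[0,0,-0.17]],
  [0,[-0.42,-0.63,0.43],[0,0,-0.17]],
  [0,[-0.52,-0.7,0.43],[0,0,-0.17]],
  [0,[-0.54,-0.82,0.43],[0,0,-0.17]],
  [0,[-0.54,-0.82,0.43],[0,0,-0.17]],
  [0,[-0.54,-0.82,0.43],[0,0,-0.17]],
])

```text
time: 13.97
tool_pos: [0.4579, -0.2307, 0.3558]
tool_rot: [-0.0, 0.959, -0.282, 0.0]
contact_force: [-0.0, 0.5, -1.2]
gripper_width: 0.173
grasp_force: 60.1
```

```bash
python3 - <<'E'
from h import *
from scipy.spatial.transform import Rotation as Ro
f=grab('wrist','w6'); s=monitor.state()
print(s['time'],s['tool_pos'],np.degrees(2*np.arctan2(s['tool_rot'][2],s['tool_rot'][1])),s['contact_force'],s['gripper_width'])
print(proj(f,[.5395,-.279,.05]))
P=cloud(f); g=cv2.cvtColor(f['color'],cv2.COLOR_RGB2GRAY)
A=P.reshape(-1,3); A=A[np.linalg.norm(A[:,:2]-[.5395,-.279],axis=1)<.08]
r=A[(A[:,2]>.046)&(A[:,2]<.0545)]; rr=r
for _ in range(5):  # algebraic circle fit, outer ring only
    M=np.c_[2*rr[:,:2],np.ones(len(rr))]; c=np.linalg.lstsq(M,(rr[:,:2]**2).sum(1),rcond=None)[0]; R0=np.sqrt(c[2]+c[0]**2+c[1]**2)
    d=np.linalg.norm(r[:,:2]-c[:2],axis=1); rr=r[abs(d-.046)<.005]
print('rim',len(rr),np.median(rr[:,2]),c[:2],R0,np.percentile(d,[1,50,99]))
roll=A[(A[:,2]>.066)&(A[:,2]<.08)]
t,lab,cc=cv2.kmeans(roll[:,:2].astype(np.float32),2,None,(3,50,1e-5),5,0)
print('rollers',len(roll),cc.tolist(),cc.mean(0),np.degrees(np.arctan2(*(cc[1]-cc[0])[::-1])))
R=Ro.from_quat(np.r_[s['tool_rot'][1:],s['tool_rot'][0]]).as_matrix(); T=(P-s['tool_pos'])@R
T2=T[(f['z_map']>0)&(g>50)]; T2=T2[(abs(T2[:,2]-.01)<.004)&(np.linalg.norm(T2[:,:2],axis=1)<.07)]
print('plate tool',cv2.minEnclosingCircle((T2[:,:2]*1000).astype(np.float32)),np.median(T2[:,2]),np.percentile(T2,[0,100],axis=0).round(4).tolist())
print(np.linalg.lstsq(np.c_[T2[:,:2],np.ones(len(T2))],T2[:,2],rcond=None)[0])
E
```

```text
14.0167 [ 0.45847093 -0.2297888   0.35575881] -32.6310070866889 [-0.1523767  -1.21003703 -1.30467253] 0.1686944095708838
[276.45953758  72.47731938]
rim 952 0.05011368767654949 [ 0.54183789 -0.28261485] 0.04557400015312284 [0.0436469  0.04553462 0.04780285]
rollers 605 [[0.4939328134059906, -0.2521403431892395], [0.5899108052253723, -0.3129388391971588]] [ 0.5419218 -0.2825396] -32.35274
plate tool ((-2.2217447757720947, 1.6628313064575195), 52.385799407958984) 0.01107203956166728 [[-0.0534, -0.0502, 0.0067], [0.0501, 0.0539, 0.014]]
[ 5.94441050e-03 -5.13251184e-07  1.09945010e-02]
```

View pics/w6.png

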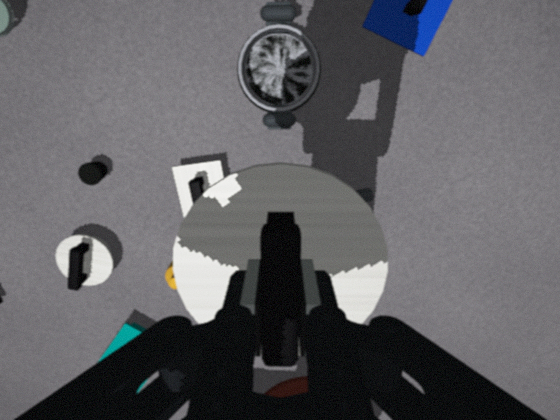

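The view shows the lid held at (280,275), its plate spanning columns 173–388. The round dish is at (279,68), with rollers at (278,12) and (279,120). I'll work out the lid-to-dish shift purely from this camera's frame.

```bash
python3 - <<'E'
from meas import *
f=load('w6'); P=cloud(f); g=cv2.cvtColor(f['color'],cv2.COLOR_RGB2GRAY)
T=np.array([.4583,-.23,.3558])
k=((f['z_map']>0)&(g>50)&(abs(P[...,2]-.345)<.006)).astype(np.uint8)
n,l,s,c=cv2.connectedComponentsWithStats(k); i=1+np.argmax(s[1:,4]); k=l==i
z=np.median(P[k][:,2]); cn=max(cv2.findContours(k.astype(np.uint8),0,1)[0],key=cv2.contourArea)[:,0]
cn=cn[(cn[:,1]<300)]; q=plane(f,cn,z)[:,:2]; c=T[:2]
for _ in range(15):
    d=np.linalg.norm(q-c,axis=1); o=q[abs(d-.052)<(.006 if _<5 else .0015)]
    M=np.c_[2*o,np.ones(len(o))]; x=np.linalg.lstsq(M,(o**2).sum(1),rcond=None)[0]; c=x[:2]; R=np.sqrt(x[2]+c@c)
print('lid world',z,c,R,len(o)); d=np.array([.5419,-.2826])-c; print('shift',d,d/.3)
E
```

```text
lid world 0.3446825923291379 [ 0.45654106 -0.23059796] 0.051499168587139654 367
shift [ 0.08535894 -0.05200204] [ 0.2845298  -0.17334013]
```

Request:
arm_command([
  [0,[0.03,-0.02,-0.02],[0,0,0]],
  [0,[0.08,-0.05,-0.06],[0,0,0]],
  [0,[0.13,-0.08,-0.14],[0,0,0]],
  [0,[0.18,-0.11,-0.23],[0,0,0]],
  [0,[0.23,-0.14,-0.33],[0,0,0]],
  [0,[0.26,-0.16,-0.44],[0,0,0]],
  [0,[0.284,-0.173,-0.55],[0,0,0]],
  [0,[0.284,-0.173,-0.63],[0,0,0]],
  [0,[0.284,-0.173,-0.67],[0,0,0]],
  [0,[0.284,-0.173,-0.67],[0,0,0]],
  [0,[0.284,-0.173,-0.67],[0,0,0]],
])

```text
time: 14.93
tool_pos: [0.5446, -0.2806, 0.1548]
tool_rot: [-0.0, 0.96, -0.28, -0.0]
contact_force: [-0.1, -0.9, -1.2]
gripper_width: 0.169
grasp_force: 60.1
```

```bash
python3 - <<'E'
from meas import *
s=monitor.state(); print(s['time'],s['tool_pos'],np.degrees(2*np.arctan2(s['tool_rot'][2],s['tool_rot'][1])),s['contact_force'])
def cfit(f,z,pts,c,r):
    q=plane(f,pts,z)[:,:2]; c=np.array(c)
    for i in range(15):
        d=np.linalg.norm(q-c,axis=1); o=q[abs(d-r)<(.008 if i<5 else .002)]
        x=np.linalg.lstsq(np.c_[2*o,np.ones(len(o))],(o**2).sum(1),rcond=None)[0]; c=x[:2]
    return c,np.sqrt(x[2]+c@c),len(o)
for n in('top','side'):
    f=grab(n,n+'7'); P=cloud(f); g=f['color'].min(-1)
    k=((abs(P[...,2]-.1435)<.008)&(g>45)&(np.linalg.norm(P[...,:2]-[.542,-.282],axis=-1)<.075)).astype(np.uint8)
    _,l,st,_=cv2.connectedComponentsWithStats(k); k=l==1+np.argmax(st[1:,4]); z=np.median(P[k][:,2])
    cn=np.vstack(cv2.findContours(k.astype(np.uint8),0,1)[0])[:,0]
    print(n,'lid',z,cfit(f,z,cn,[.542,-.282],.052))
    f=load(n+'0'); P=cloud(f)
    r=P[(np.linalg.norm(P[...,:2]-[.541,-.281],axis=-1)<.056)&(abs(P[...,2]-.05)<.004)]
    c=np.array([.541,-.281])
    for i in range(15):
        d=np.linalg.norm(r[:,:2]-c,axis=1); o=r[abs(d-.046)<.005][:,:2]
        x=np.linalg.lstsq(np.c_[2*o,np.ones(len(o))],(o**2).sum(1),rcond=None)[0]; c=x[:2]
    print('  dish',c,np.sqrt(x[2]+c@c),len(o))
E
```

```text
14.9333 [ 0.54462129 -0.28063756  0.15480553] -32.462774607343505 [-0.07532341 -0.94326883 -1.18395486]
top lid 0.14295719014279734 (array([0., 0.]), np.float64(0.0), 0)
  dish [ 0.53992602 -0.28180234] 0.04559916178247249 193
side lid 0.14589241128909886 (array([ 0.5428754 , -0.27540401]), np.float64(0.051951044257037025), 67)
  dish [ 0.54192688 -0.28052482] 0.045774980238697034 151
```

```bash
python3 - <<'E'
from meas import *
f=grab('wrist','w8'); P=cloud(f); g=cv2.cvtColor(f['color'],cv2.COLOR_RGB2GRAY)
k=((f['z_map']>0)&(f['z_map']<.25)&(g>50)&(abs(P[...,2]-.1435)<.007)).astype(np.uint8)
n,l,s,c=cv2.connectedComponentsWithStats(k); i=1+np.argmax(s[1:,4]); k=l==i
z=np.median(P[k][:,2]); cn=max(cv2.findContours(k.astype(np.uint8),0,1)[0],key=cv2.contourArea)[:,0]
cn=cn[(cn[:,1]<300)]; q=plane(f,cn,z)[:,:2]; c=np.array([.542,-.282])
for _ in range(15):
    d=np.linalg.norm(q-c,axis=1); o=q[abs(d-.052)<(.006 if _<5 else .0015)]
    M=np.c_[2*o,np.ones(len(o))]; x=np.linalg.lstsq(M,(o**2).sum(1),rcond=None)[0]; c=x[:2]; R=np.sqrt(x[2]+c@c)
print('lid world',z,c,R,len(o)); d=np.array([.5419,-.2826])-c; print('shift',d,d/.3)
h=cloud(load('side7')); b=load('side7')['color'].max(-1)<60
for n in('side7',):
    v=load(n)['color']; cv2.imwrite('pics/c7.png',cv2.resize(v[70:220,230:390,::-1],None,fx=3.5,fy=3.5,interpolation=cv2.INTER_CUBIC))
E
```

```text
lid world 0.1462292645563883 [ 0.54430477 -0.28174018] 0.051480987263822824 366
shift [-0.00240477 -0.00085982] [-0.00801591 -0.00286605]
```

View pics/c7.png

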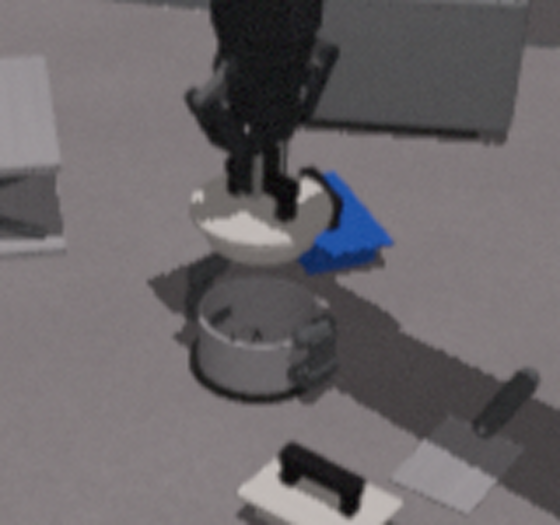

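The side crop shows the lid above the dish and laterally centred (lid at column 265, dish at 263). I'll apply a 2 mm correction and lower it.

Request:
arm_command([
  [0,[-0.004,-0.003,-0.03],[0,0,0]],
  [0,[-0.007,-0.005,-0.08],[0,0,0]],
  [0,[-0.007,-0.005,-0.13],[0,0,0]],
  [0,[-0.007,-0.005,-0.17],[0,0,0]],
  [0,[-0.007,-0.005,-0.19],[0,0,0]],
  [0,[-0.007,-0.005,-0.205],[0,0,0]],
  [0,[-0.007,-0.005,-0.205],[0,0,0]],
])

```text
time: 15.67
tool_pos: [0.5417, -0.2827, 0.092]
tool_rot: [-0.0, 0.96, -0.28, -0.001]
contact_force: [-0.5, -0.6, -1.4]
gripper_width: 0.169
grasp_force: 60.1
```

Request:
arm_command([
  [0,[0,0,-0.006],[0,0,0]],
  [0,[0,0,-0.012],[0,0,0]],
  [0,[0,0,-0.018],[0,0,0]],
  [0,[0,0,-0.024],[0,0,0]],
  [0,[0,0,-0.024],[0,0,0]],
])

```text
time: 16.08
tool_pos: [0.542, -0.2829, 0.0855]
tool_rot: [-0.0, 0.96, -0.28, -0.0]
contact_force: [0.1, -0.2, -1.9]
gripper_width: 0.168
grasp_force: 60.1
```

Request:
arm_command([
  [0,[0,0,-0.004],[0,0,0]],
  [0,[0,0,-0.008],[0,0,0]],
  [0,[0,0,-0.012],[0,0,0]],
  [0,[0,0,-0.016],[0,0,0]],
  [0,[0,0,-0.018],[0,0,0]],
  [0,[0,0,-0.02],[0,0,0]],
  [0,[0,0,-0.02],[0,0,0]],
])

```text
time: 16.67
tool_pos: [0.5433, -0.2838, 0.0815]
tool_rot: [0.001, 0.96, -0.28, 0.002]
contact_force: [1.0, -0.3, 5.5]
gripper_width: 0.169
grasp_force: 61.1
```

Request:
arm_command([
  [0,[0,0,-0.002],[0,0,0]],
  [0,[0,0,-0.004],[0,0,0]],
  [0,[0,0,-0.006],[0,0,0]],
  [0,[0,0,-0.008],[0,0,0]],
  [0,[0,0,-0.01],[0,0,0]],
])

```text
time: 17.08
tool_pos: [0.5437, -0.284, 0.0794]
tool_rot: [0.001, 0.96, -0.28, 0.002]
contact_force: [-0.3, 0.3, 8.6]
gripper_width: 0.17
grasp_force: 61.4
```

Request:
arm_command([
  [0,[0,0,-0.002],[0,0,0]],
  [0,[0,0,-0.004],[0,0,0]],
  [0,[0,0,-0.006],[0,0,0]],
  [0,[0,0,-0.008],[0,0,0]],
  [0,[0,0,-0.01],[0,0,0]],
  [0,[0,0,-0.012],[0,0,0]],
])

```text
time: 17.58
tool_pos: [0.5429, -0.2835, 0.0735]
tool_rot: [0.0, 0.96, -0.28, 0.001]
contact_force: [4.4, -1.9, 2.2]
gripper_width: 0.17
grasp_force: 60.7
```

Request:
arm_command([
  [0,[0,0,-0.002],[0,0,0]],
  [0,[0,0,-0.004],[0,0,0]],
  [0,[0,0,-0.006],[0,0,0]],
  [0,[0,0,-0.008],[0,0,0]],
  [0,[0,0,-0.01],[0,0,0]],
  [0,[0,0,-0.012],[0,0,0]],
])

```text
time: 18.08
tool_pos: [0.5421, -0.283, 0.0684]
tool_rot: [0.0, 0.96, -0.28, 0.0]
contact_force: [4.9, -4.4, -4.5]
gripper_width: 0.167
grasp_force: 59.7
```

Request:
arm_command([
  [0,[0,0,-0.002],[0,0,0]],
  [0,[0,0,-0.004],[0,0,0]],
  [0,[0,0,-0.006],[0,0,0]],
  [0,[0,0,-0.008],[0,0,0]],
  [0,[0,0,-0.01],[0,0,0]],
  [0,[0,0,-0.01],[0,0,0]],
])

```text
time: 18.58
tool_pos: [0.5421, -0.283, 0.0665]
tool_rot: [-0.0, 0.96, -0.28, -0.0]
contact_force: [2.0, -2.2, 3.4]
gripper_width: 0.169
grasp_force: 60.7
```

```bash
python3 - <<'E'
from meas import *
s=monitor.state(); print(s['time'],s['tool_pos'],s['contact_force'])
f=grab('wrist','w9'); P=cloud(f); g=cv2.cvtColor(f['color'],cv2.COLOR_RGB2GRAY)
k=((f['z_map']>0)&(f['z_map']<.25)&(g>50)&(abs(P[...,2]-.057)<.009)&(np.linalg.norm(P[...,:2]-[.542,-.282],axis=-1)<.045))
A=P[k]; print(np.median(A[:,2]),np.linalg.lstsq(np.c_[A[:,:2]-[.542,-.282],np.ones(len(A))],A[:,2],rcond=None)[0])
E
```

```text
18.5833 [ 0.54209735 -0.28297222  0.06648528] [ 1.99066168 -2.16786001  3.40119184]
0.05547292266548716 [0.0007771  0.00046203 0.05547132]
```

Request:
arm_command([
  [40,[0,0,0],[0,0,0]],
  [40,[0,0,0],[0,0,0]],
  [40,[0,0,0],[0,0,0]],
  [40,[0,0,0.05],[0,0,0]],
  [40,[0,0,0.15],[0,0,0]],
  [40,[0,0,0.28],[0,0,0]],
  [40,[0,0,0.4],[0,0,0]],
  [40,[0,0,0.52],[0,0,0]],
  [40,[-0.05,0.05,0.64],[0,0,0]],
  [40,[-0.12,0.12,0.7],[0,0,0]],
  [40,[-0.18,0.18,0.75],[0,0,0]],
  [40,[-0.18,0.18,0.75],[0,0,0]],
])

```text
time: 19.63
tool_pos: [0.4871, -0.2272, 0.2959]
tool_rot: [0.0, 0.96, -0.279, 0.002]
contact_force: [0.8, 0.1, 1.1]
gripper_width: 0.471
grasp_force: 0.0
```

```bash
python3 - <<'E'
from meas import *
s=monitor.state(); print(s['time'],s['tool_pos'],s['contact_force'])
w=grab('wrist','w10');t=grab('top','top10');b=grab('side','side10')
for n,f in(('wrist',w),('top',t),('side',b)):
  for nm,c in(('round',[.542,-.2826]),('rect',[.5625,.3]),('odd_round',[.475,.098]),('odd_rect',[.459,-.1055])):
    P=cloud(f); lo,hi=(.05,.0605) if nm in('round','rect') else (.024,.034)
    g=cv2.cvtColor(f['color'],cv2.COLOR_RGB2GRAY)
    A=P[(P[...,2]>lo)&(P[...,2]<hi)&(g>50)&(np.linalg.norm(P[...,:2]-c,axis=-1)<.085)]
    if len(A)<200: continue
    print(n,nm,len(A),np.median(A[:,2]).round(4),[np.round(q,1) for q in cv2.minAreaRect((A[:,:2]*1000).astype(np.float32))],np.linalg.lstsq(np.c_[A[:,:2],np.ones(len(A))],A[:,2],rcond=None)[0][:2].round(3))
a=t['color'][...,::-1]; c=b['color'][...,::-1]
cv2.imwrite('pics/m10.png',np.hstack([cv2.resize(a,(400,300)),cv2.resize(c,(400,300))]))
E
```

```text
19.6333 [ 0.48714884 -0.22717863  0.29592434] [0.84033624 0.07793815 1.09530632]
wrist round 7215 0.0554 [array([ 540.4, -279.6]), array([103.5, 110.1]), np.float64(15.1)] [-0.001  0.002]
wrist odd_round 1996 0.0298 [array([476.4,  97.1]), array([81. , 80.1]), np.float64(21.4)] [-0.002  0.012]
wrist odd_rect 2972 0.0296 [array([ 459.9, -106. ]), array([66.2, 96.5]), np.float64(65.2)] [-0.001  0.002]
top round 272 0.0551 [array([ 500.4, -273.5]), array([62.4, 57.5]), np.float64(50.6)] [-0.005  0.015]
top rect 1450 0.055 [array([560.2, 299.7]), array([ 86.1, 157.3]), np.float64(69.6)] [-0.001  0.   ]
top odd_round 649 0.029 [array([474.2,  98.4]), array([80.6, 80.2]), np.float64(70.9)] [-0.     0.002]
top odd_rect 841 0.0289 [array([ 458.2, -105.3]), array([66. , 95.7]), np.float64(65.2)] [-0.001  0.002]
side round 552 0.0559 [array([ 541.3, -276.7]), array([108.5, 106.5]), np.float64(15.8)] [-0.001 -0.006]
side rect 2578 0.0561 [array([562.7, 299.9]), array([ 84.6, 157.4]), np.float64(69.2)] [ 0.    -0.002]
side odd_round 743 0.0301 [array([475.9,  99.2]), array([80.2, 82.2]), np.float64(19.9)] [-0.001 -0.01 ]
side odd_rect 567 0.03 [array([ 460.2, -104.9]), array([68.4, 97.9]), np.float64(66.1)] [ 0.003 -0.004]
```

View pics/m10.png

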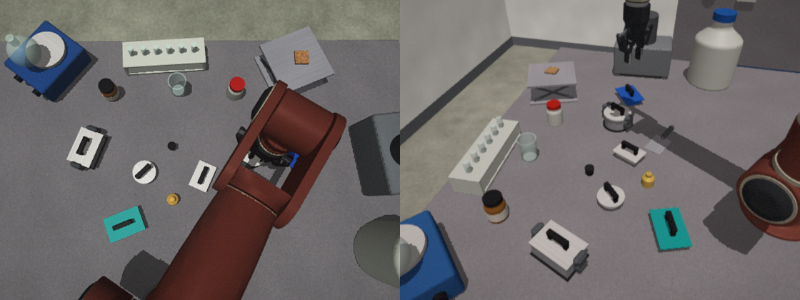

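Both lids lie flush on their dishes, at combined-image (85,147) in the top half and (560,245), (617,118) in the side half. Their plate tops are at 55 mm and level. The other things have not moved.

```bash
python3 -c "
from plant import manip; print(manip.job_done())"
```

```text
the job is handed in; nothing more can be done
None
```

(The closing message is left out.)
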